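Weigh the jar on the kitchen balance

ROBOT

A 6-joint arm with a two-finger parallel gripper is mounted at the origin on a cart in front of the work surface, level with it; the furniture and walls round the work are solid. World frame = base frame: x ahead of the robot, y to its left, z up, the work surface at z = 0. Lengths are in m, angles in rad, forces in N, time in s.
With the tool pointing down it reaches from about 0.15 to 0.775 m from the base axis. Payload 6.1 kg.
Tool frame: the origin (TCP) lies between the finger pads; the fingertips stand arm.tips_ahead ahead of it and the grasp point (between the pads) lies 11 mm behind it (arm.tips_ahead is the distance from the TCP to the fingertips, in m); z points along the fingers, y is the direction in which the jaws open and shut (so a half turn about z gives the same grasp; the last joint's range is limited). The gripper opens to 85 mm and grips with 20 to 120 N. Pads are 22 mm wide; open, the fingers measure 114 mm over their backs; the gripper's body (76 mm by 85 mm) begins 54 mm behind the grasp point. The pads swing forward as they close: fully open they stand 13 mm farther back than shut.
Start: joints at [-1.254, 0.126, -0.04, 1.405, 0, 1.571], TCP at [0.164, -0.499, 0.239] pointing down, gripper open.
Joint ranges: [-2.72, 2.72], [-0.95, 1.95], [-1.27, 1.35], [-1.78, 2.02], [-1.46, 1.47], [-3.14, 3.14]. Speed limits (rad/s): [2.39, 2.39, 3.01, 3.14, 3.14, 3.14].

INTERFACE

Orientations are given as [roll, pitch, yaw] about the fixed x, y, z axes, in that order (R = Rz(yaw) Ry(pitch) Rx(roll)).
In Python, from plant import arm gives the robot as it stands.
- The arm moves only by the tool drive_tool, never from a script. Its argument "plan" is text: rows parted by semicolons, each of 6 numbers parted by spaces: the shift along the tool's x, y, z in m, then the turn, a rotation vector about the tool's x, y, z in degrees. In form: tx ty tz ax ay az; .... A call has 1 to 12 rows; each row is the pose to reach, as a shift and turn from the pose commanded when the call began, along the tool's axes at that moment; what a row does not reach only later rows make up. A row lasts 1/10 s, in which the tool goes at most 50 mm and 8.59 degrees, less where a joint would pass 70% of its speed; a pose out of reach is approached as far as the arm can. A call with a gripper value outside its range is refused whole. "gripper" is the opening in per cent of the stroke, from 0 (shut) to 100 (fully open), set as the call begins (left out, the last holds). The fingers move at their own pace and stop on an object; "squeeze" is the grip in N (left out, the last holds). Time passes only in rows, so rows that repeat a pose let the fingers close. It gives the time, the measured TCP pose, the force and the opening at its end, in the units of the state.
- arm.read_state(): the state, without advancing time (a new reading comes with each control period).
- arm.read_camera(name): name is "scene" or "top"; returns (picture, depth): 400x640x3 uint8, red, green, blue; 400x640 float32, m along the optical axis (not along the pixel's ray), 0 where there is no reading.
- arm.camera_info(name): a dict with "fx", "fy", "cx", "cy" (pixels), "cam_to_world" (4x4, takes a point from camera to world coordinates). Camera axes: x right, y down, z forward; pixel columns grow to the right and rows downward; lengths in m; the calibration is good to about 2 mm. A picture is of the moment at which its call begins. camera_info takes no time and is no camera call.
- arm.hand_in(): hands the job in, once; it reports no verdict.
The state is a dict: "time": time; "joints": joint angles; "qd": joint speeds; "effort": joint torques, N m; "position": TCP position; "tcp_rot": TCP orientation; "contact_force": force on the tool from outside, world axes, zero at the start; "torque": the same for the moment, N m; "finger_gap": opening from 0.0 (shut) to 1.0 (fully open).
Only numpy, scipy, OpenCV 4.12 (cv2) and the standard library are available. Lean on these libraries where they do the work, as an engineer would, in place of code of your own. Each camera call takes 0.05 s, during which the arm holds its last target.

TASK

Weigh the closed jar on the kitchen balance: take the ring weights from the counter and stack them one at a time over the spindle of the empty tray, each flat and fully home, until the tray has just sunk past level and the pointer stands in the marked band of the dial, not one weight more. The tray sits loosely, so its spindle is not quite in the middle: feel for it, and never press hard on the tray or drop a weight onto it. Leave the jar, the spare weights lying on the counter and the other things as they are.

Things in the scene. Friction and masses are not known exactly. Their poses are not given: they have to be found in the camera images.
- balance: white kitchen balance, housing 96 x 400 x 54 mm, standing still. Origin: centre of its underside; x away from the robot, y to its left. Weight pan 165 mm along +y, goods pan 165 mm along -y; between them a round dial, top 180 mm high. The pans stay level and move straight up and down, one rising as the other sinks, 36 mm in all. The weight pan may never bear over 16 N in all, knocks included.
- weight_pan: carrier of the weights tray, left. Origin: centre of its top, under the tray; z up. Tray: steel, 134 mm wide, flat floor 114 mm wide, 3 mm above the origin, rim 4 mm higher. In its middle a spindle, 10 mm thick, round tip 63 mm above the origin. The tray sits loosely: the spindle is up to 7 mm off the origin in x and in y (unmeasured: feel for it). A side push of 20 N shifts it.
- goods_pan: carrier of the round steel goods plate (150 mm wide) on the right, under the jar. Origin: centre of its top, 3 mm under the plate's floor; z up. While the jar is heavier it holds the weight pan up: pressed down, that pan starts to sink at 0 to 3 N and then gives 5 mm per N, slightly damped, until its lower stop.
- pointer (a joint): angle of the dial's pointer, rad: 0 to 0.1 at the start (leaning right, jar down), 0.6 upright with the pans level, more as the weights tray sinks on (leaning left), stop at 1.2. Between the stops each 250 g moves it by 0.40. The marked band runs from the long tick at the top (0.6) to the next long tick on its left (1.0), one weight wide. It settles within a second.
- jar: closed glass jar with a flat metal lid, 90 mm in diameter, 144 mm high, standing on the goods pan; its weight is unknown, 330 to 680 g, so two or three ring weights are needed. Origin: centre of its underside.
- ring_1: ring weight of dark steel, 250 g: a plain ring 56 mm across, 16 mm thick, with a round bore of 13 mm through it (edges of the bore chamfered 2 mm), lying flat on the counter. Origin: centre of its underside; z is its axis. All four are alike.
- ring_2: ring weight of dark steel, 250 g: a plain ring 56 mm across, 16 mm thick, with a round bore of 13 mm through it (edges of the bore chamfered 2 mm), lying flat on the counter. Origin: centre of its underside; z is its axis. All four are alike.
- ring_3: ring weight of dark steel, 250 g: a plain ring 56 mm across, 16 mm thick, with a round bore of 13 mm through it (edges of the bore chamfered 2 mm), lying flat on the counter. Origin: centre of its underside; z is its axis. All four are alike.
- ring_4: ring weight of dark steel, 250 g: a plain ring 56 mm across, 16 mm thick, with a round bore of 13 mm through it (edges of the bore chamfered 2 mm), lying flat on the counter. Origin: centre of its underside; z is its axis. All four are alike.
- kitchen_timer: wind-up kitchen timer, 60 mm across, 41 mm high, bystander; origin at the centre of its underside
- teaspoon: steel teaspoon lying on the counter, 137 mm long, bystander; origin under its middle
- blue_cup: small blue cup, 64 mm across, 62 mm high, bystander; origin at the centre of its underside
- squeezer: citrus squeezer, 66 mm across, 45 mm high, bystander; origin at the centre of its underside
Things that resemble listed ones, but are neither listed nor needed, are in the scene too. Leave any purple look-alike of the ring_2 alone. What is shaped like the ring_3 but turquoise is not meant.

How it is judged:
By the outcome, as a careful person would: the job done as asked, in the order asked, and still so for the second after the job is handed in, with the robot touching nothing.
It also fails if it takes over 72 s, if anything falls off the work surface, if the arm or the gripper's body presses on something with over 40 N, if the wrist force passes 120 N, or if a joint passes its speed limit or range.

## Working session

There is one attempt and no reset: what is moved stays moved. The work goes in short steps, Python scripts to look and compute and a tool call to move; the robot and the scene stay as the last step left them, time stands still between calls to the robot, and variables do not carry over. Pictures are saved under pics/ and viewed, and the job is handed in when it is done.

Besides the shell and the picture viewer there is one more tool, called after "Emit:" as name(argument=value, ...) on one line, values as JSON. drive_tool: Moves the arm, as the interface text tells. Its arguments: {"type":"object","properties":{"plan":{"type":"string"},"gripper":{"type":"number"},"squeeze":{"type":"number"}},"required":["plan"]}

```bash
mkdir -p pics; ls; cat > h.py <<'E'
import numpy as np, cv2
from plant import arm
def grab(n,tag):
    im,d=arm.read_camera(n); cv2.imwrite(f'pics/{tag}.png',im[:,:,::-1]); np.savez(f'pics/{tag}.npz',im=im,d=d); return im,d
def load(tag):
    z=np.load(f'pics/{tag}.npz'); return z['im'],z['d']
def w(n,u,v,z):
    c=arm.camera_info(n);T=np.array(c['cam_to_world'])
    return (T@np.array([(u-c['cx'])/c['fx']*z,(v-c['cy'])/c['fy']*z,z,1]))[:3]
def pc(n,d):
    c=arm.camera_info(n);T=np.array(c['cam_to_world'])
    v,u=np.mgrid[:400,:640]
    P=np.stack([(u-c['cx'])/c['fx']*d,(v-c['cy'])/c['fy']*d,d,np.ones_like(d)],-1)
    return (P@T.T)[...,:3]
def rayz(n,u,v,z):
    c=arm.camera_info(n);T=np.array(c['cam_to_world'])
    r=T[:3,:3]@np.array([(u-c['cx'])/c['fx'],(v-c['cy'])/c['fy'],1]);o=T[:3,3]
    return o+r*(z-o[2])/r[2]
def proj(n,p):
    c=arm.camera_info(n);T=np.linalg.inv(np.array(c['cam_to_world']))
    q=T@np.append(p,1);return c['fx']*q[0]/q[2]+c['cx'],c['fy']*q[1]/q[2]+c['cy']
E
python3 - <<'E'
from h import *
for n in('scene','top'):
    grab(n,n+'0'); c=arm.camera_info(n); print(n,c['fx'],np.round(c['cam_to_world'],3))
s=arm.read_state(); print(s, arm.tips_ahead)
E
```

```text
pics
scene 448.58941688037885 [[ 0.752  0.44  -0.491  1.095]
 [ 0.659 -0.512  0.551 -0.415]
 [-0.009 -0.738 -0.675  0.79 ]
 [ 0.     0.     0.     1.   ]]
top 379.31301592260365 [[ 0.012 -0.983  0.183  0.402]
 [-1.    -0.011  0.006  0.165]
 [-0.004 -0.183 -0.983  1.029]
 [ 0.     0.     0.     1.   ]]
{'time': 0.1, 'joints': array([-1.25397663e+00,  1.26363972e-01, -4.04960180e-02,  1.40540226e+00,
        2.40770999e-05,  1.57080895e+00]), 'qd': array([ 0.00158966, -0.00208809,  0.00369539,  0.00042536, -0.00271777,
       -0.00046555]), 'effort': array([-1.46173974e-03, -4.36903882e+01,  3.53607094e+01,  1.36485026e-02,
       -3.31662659e-05,  2.64366982e-06]), 'position': array([ 0.16345937, -0.49853694,  0.23858813]), 'tcp_rot': array([-3.14012673e+00, -2.40585733e-05,  3.16807038e-01]), 'contact_force': array([-0.16720081,  0.07801744,  0.85863759]), 'torque': array([-0.0102544 , -0.02359164, -0.01427205]), 'finger_gap': 0.999083764309262} 0.008
```

View pics/scene0.png

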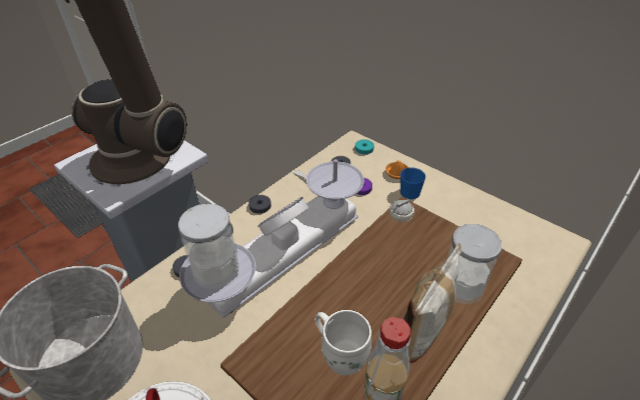

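View pics/top0.png

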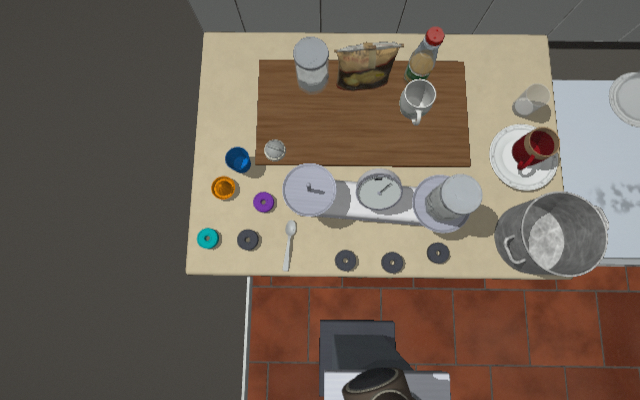

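```bash
python3 - <<'E'
from h import *
im,d=load('top0')
a=im[150:280,190:480]; cv2.imwrite('pics/t0c.png',cv2.resize(a,None,fx=2.7,fy=2.7,interpolation=cv2.INTER_CUBIC)[:,:,::-1])
a=im[160:220,280:420]; cv2.imwrite('pics/t0d.png',cv2.resize(a,None,fx=5.7,fy=5.7,interpolation=cv2.INTER_CUBIC)[:,:,::-1])
P=pc('top',d)
for u,v in [(248,240),(346,260),(392,262),(438,253)]:
    # segment dark pixels near
    g=im[v-16:v+17,u-16:u+17].max(2); Q=P[v-16:v+17,u-16:u+17]
    m=(g<85)&(Q[...,2]>.008)
    vv,uu=np.nonzero(m)
    q=Q[m]; lo=q[:,:2].min(0);hi=q[:,:2].max(0)
    t=Q[(Q[...,2]>.010)]
    print((u,v),m.sum(),q.mean(0).round(4),((lo+hi)/2).round(4),(hi-lo).round(4), 'z>10mm',len(t),t.mean(0).round(4),((t.min(0)+t.max(0))/2).round(4))
E
```

```text
(248, 240) 297 [0.4817 0.3666 0.0189] [0.4549 0.2796] [0.1049 0.23  ] z>10mm 334 [0.4801 0.3665 0.0278] [0.4549 0.2804 0.5195]
(346, 260) 303 [0.4303 0.1066 0.019 ] [0.4298 0.1227] [0.0546 0.0837] z>10mm 344 [0.4294 0.1081 0.0244] [0.4298 0.1227 0.5199]
(392, 262) 325 [ 0.4266 -0.0151  0.0216] [0.4273 0.0607] [0.0522 0.2077] z>10mm 347 [ 0.4256 -0.0145  0.0241] [0.4261 0.0607 0.5195]
(438, 253) 331 [ 0.4524 -0.1339  0.0278] [ 4.406e-01 -1.000e-04] [0.0762 0.3294] z>10mm 352 [ 0.4512 -0.1327  0.0328] [ 4.406e-01 -3.000e-04  5.194e-01]
```

View pics/t0c.png

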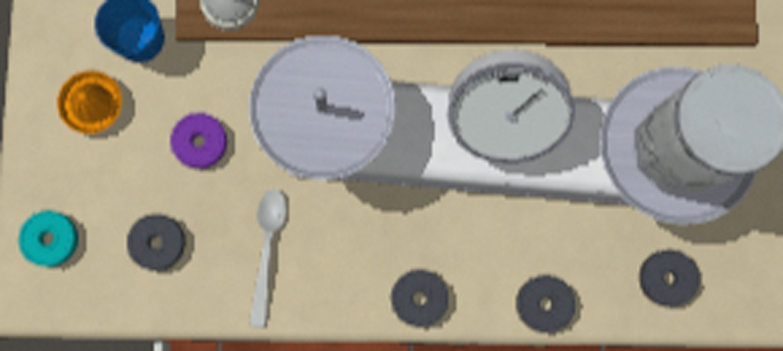

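View pics/t0d.png

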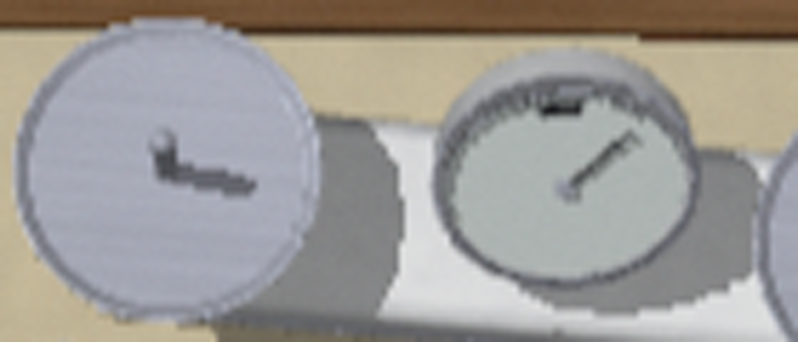

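```bash
python3 - <<'E'
from h import *
from scipy.optimize import least_squares
def circ(p,r):
    f=lambda c: np.hypot(p[:,0]-c[0],p[:,1]-c[1])-r
    return least_squares(f,p.mean(0),loss='soft_l1',f_scale=.001)
for n,seeds in(('top',[(248,240),(346,260),(392,262),(438,253)]),('scene',[(260,203),(341,161),(182,267)])):
    im,d=load(n+'0');P=pc(n,d)
    for u,v in seeds:
        sl=np.s_[v-18:v+19,u-18:u+19]
        g=im[sl].max(2);Q=P[sl]
        m=((g<95)&(Q[...,2]>.012)&(Q[...,2]<.022)).astype(np.uint8)
        k,l,st,ce=cv2.connectedComponentsWithStats(m); i=1+np.argmax(st[1:,4]); m=(l==i).astype(np.uint8)
        vv,uu=np.nonzero(m)
        # project pixels to plane z=.016
        q=np.array([rayz(n,a+u-18,b+v-18,.016)[:2] for a,b in zip(uu,vv)])
        con=max(cv2.findContours(m,cv2.RETR_EXTERNAL,cv2.CHAIN_APPROX_NONE)[0],key=len)[:,0]
        e=np.array([rayz(n,a+u-18,b+v-18,.016)[:2] for a,b in con])
        r=circ(e,.0268)
        print(n,(u,v),m.sum(),'cent',q.mean(0).round(4),'circ',r.x.round(4),'rms',np.sqrt((r.fun**2).mean()).round(4),'z',np.median(Q[m>0][:,2]).round(4), (e.max(0)-e.min(0)).round(4))
im,d=load('top0');P=pc('top',d)
# profile z in weight pan
sl=np.s_[160:220,278:345];Q=P[sl].reshape(-1,3)
print(np.histogram(Q[:,2],bins=np.arange(0,.25,.01)))
E
```

```text
top (248, 240) 306 cent [0.4818 0.3681] circ [0.4817 0.3683] rms 0.0013 z 0.0157 [0.0507 0.0539]
top (346, 260) 313 cent [0.4304 0.1071] circ [0.4304 0.1071] rms 0.0012 z 0.0157 [0.0522 0.0528]
top (392, 262) 317 cent [ 0.4267 -0.0165] circ [ 0.4267 -0.0164] rms 0.0012 z 0.0155 [0.0521 0.0529]
top (438, 253) 323 cent [ 0.4526 -0.138 ] circ [ 0.4527 -0.138 ] rms 0.0009 z 0.0156 [0.0525 0.0534]
scene (260, 203) 254 cent [0.4321 0.1044] circ [0.4317 0.1046] rms 0.0015 z 0.0155 [0.0593 0.056 ]
scene (341, 161) 60 cent [0.4811 0.3799] circ [0.4862 0.3606] rms 0.006 z 0.0153 [0.0463 0.0345]
scene (182, 267) 133 cent [ 0.4438 -0.1495] circ [ 0.4287 -0.161 ] rms 0.0086 z 0.0155 [0.0364 0.0432]
(array([ 491,  402,   12,   19,   56,  382,    0,    0,    0,    0,    0,
       1669,  561,    3,    2,    4,    4,   18,    0,    0,    0,    0,
          0,    0]), array([0.  , 0.01, 0.02, 0.03, 0.04, 0.05, 0.06, 0.07, 0.08, 0.09, 0.1 ,
       0.11, 0.12, 0.13, 0.14, 0.15, 0.16, 0.17, 0.18, 0.19, 0.2 , 0.21,
       0.22, 0.23, 0.24]))
```

```bash
python3 - <<'E'
from h import *
from scipy.optimize import least_squares
for n,box in(('top',(160,220,278,345)),('scene',(140,215,295,375))):
    im,d=load(n+'0');P=pc(n,d)
    a,b,c_,e_=box
    Q=P[a:b,c_:e_]; z=Q[...,2]
    f=Q[(z>.11)&(z<.13)&(np.hypot(Q[...,0]-np.median(Q[(z>.11)&(z<.13)][:,0]),Q[...,1]-np.median(Q[(z>.11)&(z<.13)][:,1]))<.05)]
    print(n,'floor z',np.median(f[:,2]).round(4),f[:,2].std().round(4),len(f), f[:,2].mean())
    m=((z>.10)&(z<.135)).astype(np.uint8)
    con=max(cv2.findContours(m,cv2.RETR_EXTERNAL,cv2.CHAIN_APPROX_NONE)[0],key=len)[:,0]
    zr=np.median(f[:,2])+.004
    e=np.array([rayz(n,u+c_,v+a,zr)[:2] for u,v in con])
    r=least_squares(lambda c:np.hypot(e[:,0]-c[0],e[:,1]-c[1])-c[2],[*e.mean(0),.066],loss='soft_l1',f_scale=.001)
    print('tray circ',r.x.round(4),np.sqrt((r.fun**2).mean()).round(4),len(e))
    m=(z>.15)&(z<.21); vv,uu=np.nonzero(m)
    for u,v in zip(uu,vv): print((u+c_,v+a),Q[v,u].round(4),im[v+a,u+c_])
E
```

```text
top floor z 0.1183 0.0017 1242 0.11835306794936615
tray circ [0.597  0.2022 0.0654] 0.0007 151
(np.int64(307), np.int64(183)) [0.6009 0.2044 0.1756] [159 163 175]
(np.int64(308), np.int64(183)) [0.6007 0.202  0.1767] [151 155 166]
(np.int64(309), np.int64(183)) [0.6013 0.1998 0.1744] [133 136 146]
(np.int64(306), np.int64(184)) [0.599  0.2067 0.1735] [154 158 169]
(np.int64(307), np.int64(184)) [0.5983 0.2043 0.1769] [168 170 184]
(np.int64(308), np.int64(184)) [0.5982 0.202  0.1772] [165 168 181]
(np.int64(309), np.int64(184)) [0.5981 0.1996 0.1781] [136 137 149]
(np.int64(306), np.int64(185)) [0.5969 0.2068 0.1723] [141 144 156]
(np.int64(307), np.int64(185)) [0.5957 0.2042 0.1779] [153 155 168]
(np.int64(308), np.int64(185)) [0.5953 0.2018 0.1797] [155 156 168]
(np.int64(309), np.int64(185)) [0.5959 0.1996 0.1771] [124 127 136]
(np.int64(310), np.int64(185)) [0.5965 0.1974 0.1747] [112 113 123]
(np.int64(307), np.int64(186)) [0.5935 0.2042 0.1774] [116 117 127]
(np.int64(308), np.int64(186)) [0.594 0.202 0.175] [113 116 124]
(np.int64(309), np.int64(186)) [0.5938 0.1996 0.1762] [ 
[... 13972 characters left out ...]
.1655] [205 201 200]
(np.int64(296), np.int64(213)) [0.6379 0.0321 0.1636] [205 201 201]
(np.int64(297), np.int64(213)) [0.6387 0.0341 0.1626] [207 203 203]
(np.int64(298), np.int64(213)) [0.6379 0.0377 0.1594] [203 200 200]
(np.int64(299), np.int64(213)) [0.6408 0.0376 0.1613] [193 191 191]
(np.int64(300), np.int64(213)) [0.642  0.0393 0.1608] [167 164 164]
(np.int64(295), np.int64(214)) [0.6396 0.0276 0.1652] [203 199 198]
(np.int64(296), np.int64(214)) [0.6394 0.0305 0.1629] [203 200 199]
(np.int64(297), np.int64(214)) [0.6426 0.0301 0.1653] [199 195 195]
(np.int64(298), np.int64(214)) [0.6408 0.0346 0.1608] [180 177 177]
(np.int64(299), np.int64(214)) [0.6409 0.0373 0.1588] [153 151 151]
```

```bash
cat >> h.py <<'E'
from scipy.spatial.transform import Rotation as Ro
def delta(p,yaw=None,rpy=None):
    s=arm.read_state();R=Ro.from_euler('xyz',s['tcp_rot'])
    t=R.inv().apply(np.array(p)-s['position'])
    o=''
    if yaw is not None:
        o=(R.inv()*Ro.from_euler('xyz',[np.pi,0,yaw])).as_rotvec(degrees=True).round(2)
    print('delta tool mm',(t*1000).round(2),'rot',o)
def st():
    s=arm.read_state(); print(round(s['time'],2),'p',s['position'].round(4),'rpy',s['tcp_rot'].round(4),'F',s['contact_force'].round(2),'T',s['torque'].round(3),'gap',round(s['finger_gap'],4))
E
python3 - <<'E'
from h import *
delta([.4305,.1065,.15],0)
E
```

```text
delta tool mm [ 442.24 -491.6    89.32] rot [-8.000e-02  1.000e-02  1.815e+01]
```

Emit:
drive_tool(plan="0.442 -0.4915 0.089 -0.08 0 18.15;0.442 -0.4915 0.089 -0.08 0 18.15;0.442 -0.4915 0.089 -0.08 0 18.15;0.442 -0.4915 0.089 -0.08 0 18.15;0.442 -0.4915 0.089 -0.08 0 18.15;0.442 -0.4915 0.089 -0.08 0 18.15;0.442 -0.4915 0.089 -0.08 0 18.15;0.442 -0.4915 0.089 -0.08 0 18.15;0.442 -0.4915 0.089 -0.08 0 18.15;0.442 -0.4915 0.089 -0.08 0 18.15;0.442 -0.4915 0.089 -0.08 0 18.15;0.442 -0.4915 0.089 -0.08 0 18.15", gripper=80)

```text
time: 1.3
position: [0.4037, 0.0211, 0.1591]
tcp_rot: [-3.121, 0.0, 0.04]
contact_force: [-0.4, -0.5, 1.1]
finger_gap: 0.796
```

```bash
python3 - <<'E'
from h import *
st();print(arm.tips_ahead)
delta([.4305,.1065,.06],0)
E
```

```text
1.3 p [0.4037 0.0211 0.1591] rpy [-3.1213e+00  1.0000e-04  3.9800e-02] F [-0.39 -0.48  1.12] T [ 0.013 -0.01  -0.014] gap 0.7964
0.008
delta tool mm [ 30.2  -82.26 100.81] rot [-1.16  0.03  2.28]
```

Emit:
drive_tool(plan="0 0 0 0 0 0;0 0 0 0 0 0;0 0 0 0 0 0")

```text
time: 1.6
position: [0.4031, 0.0166, 0.1594]
tcp_rot: [-3.123, 0.001, 0.029]
contact_force: [0.1, 0.4, -0.4]
finger_gap: 0.805
```

```bash
python3 - <<'E'
from h import *
st()
delta([.4305,.1065,.06],0)
E
```

```text
1.6 p [0.4031 0.0166 0.1594] rpy [-3.1228e+00  8.0000e-04  2.8800e-02] F [ 0.08  0.42 -0.39] T [-0.054 -0.043 -0.001] gap 0.805
delta tool mm [ 30.06 -87.19 101.06] rot [-1.07  0.06  1.65]
```

Emit:
drive_tool(plan="0.030 -0.087 0.101 -1.07 0.06 1.65;0.030 -0.087 0.101 -1.07 0.06 1.65;0.030 -0.087 0.101 -1.07 0.06 1.65;0.030 -0.087 0.101 -1.07 0.06 1.65;0.030 -0.087 0.101 -1.07 0.06 1.65;0.030 -0.087 0.101 -1.07 0.06 1.65")

```text
time: 2.2
position: [0.4351, 0.0368, 0.0612]
tcp_rot: [-3.103, -0.0, 0.06]
contact_force: [-0.2, -0.3, 0.2]
finger_gap: 0.801
```

```bash
python3 - <<'E'
from h import *
st()
delta([.4305,.1065,.03],0)
grab('scene','s1');im,d=grab('top','t1')
a=im[200:290,300:400]; cv2.imwrite('pics/t1c.png',cv2.resize(a,None,fx=5,fy=5,interpolation=cv2.INTER_CUBIC)[:,:,::-1])
im,d=load('s1')
a=im[150:250,200:320]; cv2.imwrite('pics/s1c.png',cv2.resize(a,None,fx=5,fy=5,interpolation=cv2.INTER_CUBIC)[:,:,::-1])
E
```

```text
2.2 p [0.4351 0.0368 0.0612] rpy [-3.1032e+00 -1.0000e-04  6.0200e-02] F [-0.24 -0.35  0.24] T [-0.001 -0.041 -0.037] gap 0.8015
delta tool mm [ -0.42 -68.56  33.82] rot [-2.2   0.06  3.45]
```

View pics/s1c.png

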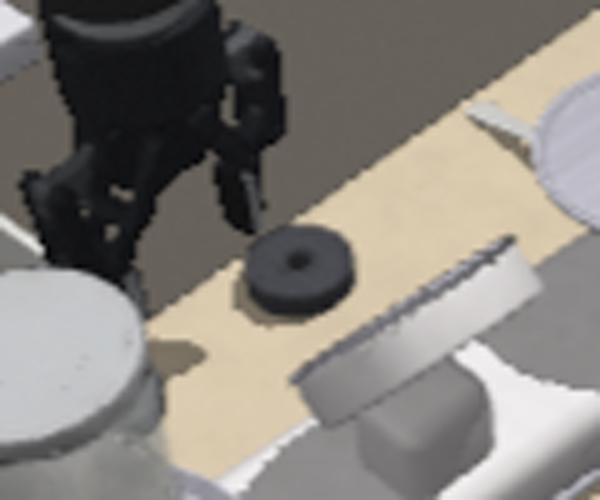

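```bash
python3 - <<'E'
from h import *
s=arm.read_state();print(s['joints'].round(3),s['qd'].round(3),s['effort'].round(2))
st()
E
```

```text
[ 0.06   0.026 -0.547  0.997  0.038  3.141] [ 0.002 -0.005  0.003 -0.    -0.002 -0.001] [-1.000e-02 -3.380e+01  3.229e+01 -7.000e-02  1.300e-01  0.000e+00]
2.3 p [0.4353 0.037  0.0615] rpy [-3.1032e+00 -9.0000e-04  6.0600e-02] F [ 0.72  0.6  -0.41] T [-0.05  -0.02   0.011] gap 0.7975
```

Emit:
drive_tool(plan="0 0 0 0 0 0;0 0 0 0 0 0")

```text
time: 2.5
position: [0.4353, 0.0372, 0.0614]
tcp_rot: [-3.103, -0.001, 0.061]
contact_force: [-0.3, -1.0, -0.1]
finger_gap: 0.804
```

```bash
python3 - <<'E'
from h import *
s=arm.read_state();print(s['joints'].round(3),s['qd'].round(3),s['effort'].round(2))
st()
E
```

```text
[ 0.06   0.026 -0.547  0.997  0.038  3.141] [ 0.001  0.004 -0.003 -0.004  0.002 -0.   ] [-3.000e-02 -3.424e+01  3.255e+01  0.000e+00  1.200e-01  0.000e+00]
2.5 p [0.4353 0.0372 0.0614] rpy [-3.1032e+00 -8.0000e-04  6.1000e-02] F [-0.26 -1.01 -0.11] T [-0.064  0.017  0.039] gap 0.8039
```

```bash
python3 - <<'E'
from h import *
delta([.4305,.1065,.05],np.pi/2)
E
```

```text
delta tool mm [ -0.56 -68.99  14.02] rot [ -1.73  -1.7  -86.49]
```

Emit:
drive_tool(plan="-0.0006 -0.069 0.014 -1.73 -1.7 -86.5;-0.0006 -0.069 0.014 -1.73 -1.7 -86.5;-0.0006 -0.069 0.014 -1.73 -1.7 -86.5;-0.0006 -0.069 0.014 -1.73 -1.7 -86.5;-0.0006 -0.069 0.014 -1.73 -1.7 -86.5;-0.0006 -0.069 0.014 -1.73 -1.7 -86.5;-0.0006 -0.069 0.014 -1.73 -1.7 -86.5;-0.0006 -0.069 0.014 -1.73 -1.7 -86.5;-0.0006 -0.069 0.014 -1.73 -1.7 -86.5;-0.0006 -0.069 0.014 -1.73 -1.7 -86.5;-0.0006 -0.069 0.014 -1.73 -1.7 -86.5;-0.0006 -0.069 0.014 -1.73 -1.7 -86.5")

```text
time: 3.7
position: [0.4302, 0.1066, 0.0496]
tcp_rot: [-3.141, -0.0, 1.568]
contact_force: [-0.4, 0.4, -0.2]
finger_gap: 0.798
```

```bash
python3 - <<'E'
from h import *
st()
delta([.4305,.1065,.03],np.pi/2)
im,d=grab('scene','s2')
P=pc('scene',d)
a=im[130:250,200:344]; cv2.imwrite('pics/s2c.png',cv2.resize(a,None,fx=5,fy=5,interpolation=cv2.INTER_CUBIC)[:,:,::-1])
E
```

```text
3.7 p [0.4302 0.1066 0.0496] rpy [-3.1408e+00 -1.0000e-04  1.5680e+00] F [-0.43  0.42 -0.17] T [-0.05  -0.006 -0.079] gap 0.7981
delta tool mm [-0.13  0.28 19.58] rot [-0.04 -0.01 -0.16]
```

View pics/s2c.png

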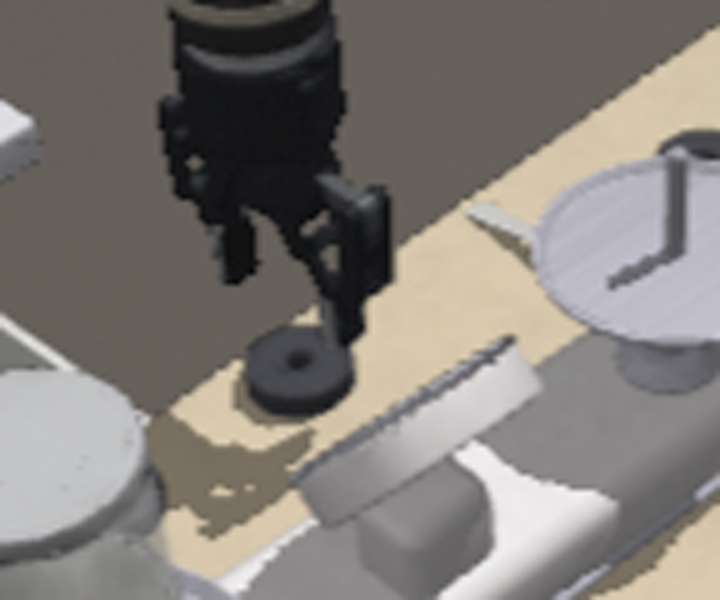

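Emit:
drive_tool(plan="0 0.0003 0.0276 0 0 -0.16;0 0.0003 0.0276 0 0 -0.16;0 0.0003 0.0276 0 0 -0.16")

```text
time: 4.05
position: [0.4298, 0.1064, 0.0216]
tcp_rot: [-3.139, 0.0, 1.572]
contact_force: [-0.1, -0.0, 0.0]
finger_gap: 0.802
```

```bash
python3 - <<'E'
from h import *
st()
im,d=grab('scene','s3')
P=pc('scene',d)
a=im[150:230,220:320]; cv2.imwrite('pics/s3c.png',cv2.resize(a,None,fx=7,fy=7,interpolation=cv2.INTER_CUBIC)[:,:,::-1])
m=(np.abs(P[...,0]-.47)<.03)&(np.abs(P[...,1]-.1065)<.02)&(P[...,2]>.004)&(P[...,2]<.06)
vv,uu=np.nonzero(m); 
for v in np.unique(vv): 
    i=vv==v; q=P[v,uu[i]]; print(v,uu[i].min(),uu[i].max(),q.min(0).round(3),q.max(0).round(3))
E
```

```text
4.05 p [0.4298 0.1064 0.0216] rpy [-3.1387e+00  4.0000e-04  1.5724e+00] F [-0.06 -0.01  0.03] T [ 0.045 -0.041  0.028] gap 0.8019
197 264 264 [0.465 0.096 0.059] [0.465 0.096 0.059]
198 264 268 [0.466 0.096 0.057] [0.475 0.1   0.059]
199 264 269 [0.464 0.094 0.051] [0.476 0.102 0.057]
200 264 272 [0.465 0.093 0.048] [0.478 0.109 0.055]
201 264 272 [0.465 0.095 0.044] [0.478 0.109 0.051]
202 262 273 [0.44  0.094 0.019] [0.478 0.114 0.046]
203 261 273 [0.44  0.097 0.013] [0.478 0.112 0.045]
204 261 272 [0.441 0.095 0.014] [0.478 0.111 0.042]
205 258 272 [0.44  0.094 0.013] [0.477 0.11  0.038]
206 257 270 [0.44  0.091 0.015] [0.476 0.104 0.035]
207 258 269 [0.442 0.092 0.014] [0.476 0.1   0.031]
208 257 268 [0.444 0.087 0.012] [0.471 0.102 0.026]
209 259 267 [0.448 0.089 0.006] [0.458 0.107 0.015]
210 259 266 [0.449 0.088 0.004] [0.458 0.104 0.013]
211 259 264 [0.45  0.087 0.005] [0.456 0.098 0.009]
212 260 262 [0.451 0.089 0.004] [0.455 0.093 0.005]
```

View pics/s3c.png

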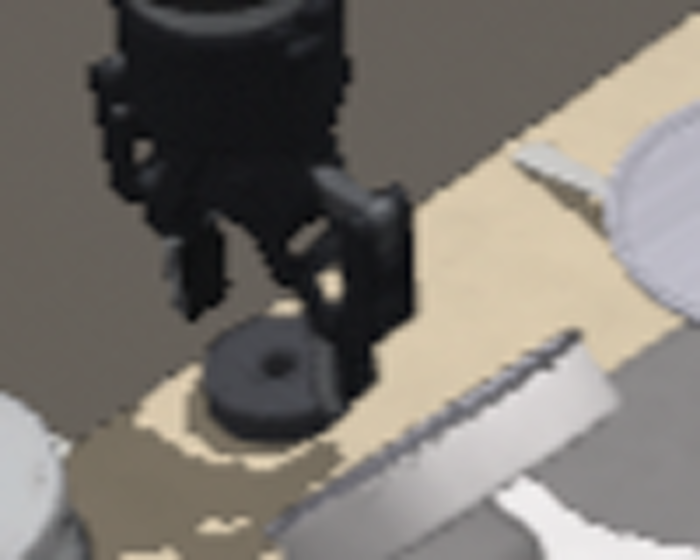

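Emit:
drive_tool(plan="0 0.0003 0.008 0 0 0;0 0.0003 0.012 0 0 0;0 0.0003 0.0145 0 0 0;0 0.0003 0.0145 0 0 0")

```text
time: 4.5
position: [0.4304, 0.1065, 0.0069]
tcp_rot: [-3.14, 0.0, 1.574]
contact_force: [-0.0, 0.8, 0.2]
finger_gap: 0.799
```

```bash
python3 - <<'E'
from h import *
st()
E
```

```text
4.5 p [0.4304 0.1065 0.0069] rpy [-3.1397e+00  2.0000e-04  1.5736e+00] F [-0.04  0.85  0.22] T [-0.021  0.014  0.011] gap 0.799
```

Emit:
drive_tool(plan="0 0 0 0 0 0;0 0 0 0 0 0;0 0 0 0 0 0;0 0 0 0 0 0;0 0 0 0 0 0", gripper=40, squeeze=30)

```text
time: 5.0
position: [0.4306, 0.1066, 0.0076]
tcp_rot: [-3.14, -0.0, 1.574]
contact_force: [-1.7, -0.4, 6.2]
finger_gap: 0.648
```

```bash
python3 - <<'E'
from h import *
st()
im,d=grab('scene','s4')
a=im[150:230,220:320]; cv2.imwrite('pics/s4c.png',cv2.resize(a,None,fx=7,fy=7,interpolation=cv2.INTER_CUBIC)[:,:,::-1])
E
```

```text
5.0 p [0.4306 0.1066 0.0076] rpy [-3.1403e+00 -1.0000e-04  1.5737e+00] F [-1.67 -0.44  6.21] T [-0.071  0.69  -0.054] gap 0.648
```

View pics/s4c.png

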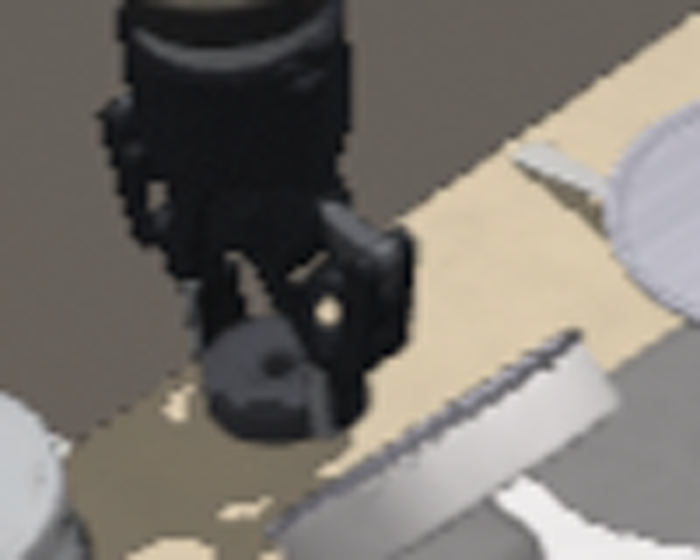

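Emit:
drive_tool(plan="0 0 0 0 0 0;0 0 0 0 0 0;0 0 -0.003 0 0 0;0 0 -0.003 0 0 0", gripper=82)

```text
time: 5.45
position: [0.431, 0.1066, 0.0106]
tcp_rot: [-3.141, -0.0, 1.574]
contact_force: [-0.2, -0.7, -0.9]
finger_gap: 0.818
```

```bash
python3 - <<'E'
from h import *
st()
delta([.4306,.1066,.0105],np.pi)
E
```

```text
5.45 p [0.431  0.1066 0.0106] rpy [-3.1410e+00 -1.0000e-04  1.5738e+00] F [-0.16 -0.74 -0.86] T [-0.033 -0.019  0.058] gap 0.8176
delta tool mm [-0.01 -0.39  0.06] rot [-3.000e-02 -3.000e-02 -8.983e+01]
```

Emit:
drive_tool(plan="0 0 0 0 0 -89.8;0 0 0 0 0 -89.8;0 0 0 0 0 -89.8;0 0 0 0 0 -89.8;0 0 0 0 0 -89.8;0 0 0 0 0 -89.8;0 0 0 0 0 -89.8;0 0 0 0 0 -89.8;0 0 0 0 0 -89.8;0 0 0 0 0 -89.8;0 0 0 0 0 -89.8;0 0 0 0 0 -89.8")

```text
time: 6.65
position: [0.4308, 0.1066, 0.0102]
tcp_rot: [-3.142, -0.001, 3.141]
contact_force: [0.0, -0.2, -0.1]
finger_gap: 0.82
```

Emit:
drive_tool(plan="0 0 0 0 0 0;0 0 0 0 0 0;0 0 0 0 0 0;0 0 0 0 0 0", gripper=40, squeeze=30)

```text
time: 7.05
position: [0.4308, 0.1068, 0.0107]
tcp_rot: [3.141, -0.001, 3.14]
contact_force: [-1.9, -0.4, 5.3]
finger_gap: 0.65
```

```bash
python3 - <<'E'
from h import *
st()
im,d=grab('scene','s5')
a=im[150:230,220:320]; cv2.imwrite('pics/s5c.png',cv2.resize(a,None,fx=7,fy=7,interpolation=cv2.INTER_CUBIC)[:,:,::-1])
E
```

```text
7.05 p [0.4308 0.1068 0.0107] rpy [ 3.141e+00 -9.000e-04  3.140e+00] F [-1.88 -0.36  5.29] T [ 0.179  0.408 -0.032] gap 0.6499
```

View pics/s5c.png

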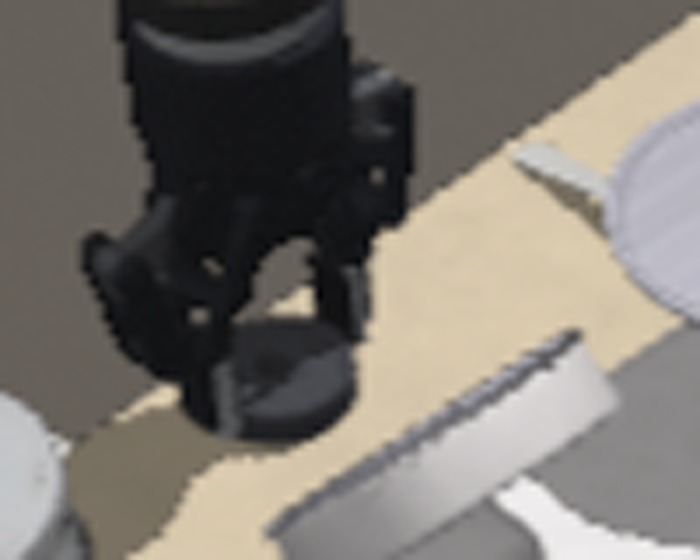

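Emit:
drive_tool(plan="0 0 -0.05 0 0 0;0 0 -0.1 0 0 0;0 0 -0.15 0 0 0;-0.03 0.015 -0.2 0 0 0;-0.07 0.04 -0.205 0 0 0;-0.115 0.065 -0.205 0 0 0;-0.15 0.09 -0.205 0 0 0;-0.1662 0.095 -0.205 0 0 0;-0.1662 0.095 -0.205 0 0 0;-0.1662 0.095 -0.205 0 0 0")

```text
time: 8.1
position: [0.5966, 0.2012, 0.2137]
tcp_rot: [-3.141, -0.004, 3.141]
contact_force: [-0.4, -0.0, -2.7]
finger_gap: 0.645
```

```bash
python3 - <<'E'
from h import *
st()
delta([.597,.2018,.215],np.pi)
im,d=grab('scene','s6')
a=im[100:230,250:410]; cv2.imwrite('pics/s6c.png',cv2.resize(a,None,fx=5,fy=4.6,interpolation=cv2.INTER_CUBIC)[:,:,::-1])
E
```

```text
8.1 p [0.5966 0.2012 0.2137] rpy [-3.1406 -0.0038  3.1405] F [-0.39 -0.01 -2.75] T [-0.013  0.027 -0.006] gap 0.6453
delta tool mm [-0.42  0.56 -1.27] rot [-0.06 -0.22 -0.06]
```

View pics/s6c.png

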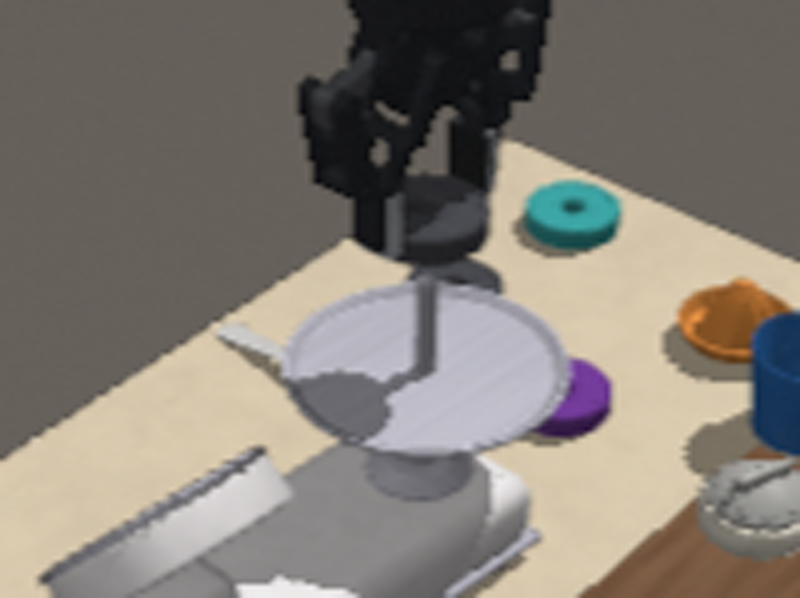

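Emit:
drive_tool(plan="-0.0004 0.0005 0.01 0 -0.22 0;-0.0004 0.0005 0.02 0 -0.22 0;-0.0004 0.0005 0.024 0 -0.22 0;-0.0004 0.0005 0.024 0 -0.22 0")

```text
time: 8.55
position: [0.5966, 0.2015, 0.19]
tcp_rot: [-3.141, 0.001, 3.141]
contact_force: [0.2, 0.3, -2.8]
finger_gap: 0.644
```

```bash
python3 - <<'E'
from h import *
st()
delta([.597,.2018,.180],np.pi)
E
```

```text
8.55 p [0.5966 0.2015 0.19  ] rpy [-3.1410e+00  9.0000e-04  3.1409e+00] F [ 0.24  0.32 -2.82] T [ 0.033  0.051 -0.029] gap 0.6436
delta tool mm [-0.41  0.29  9.97] rot [-0.04  0.05 -0.04]
```

Emit:
drive_tool(plan="-0.0004 0.0003 0.002 0 0 0;-0.0004 0.0003 0.004 0 0 0;-0.0004 0.0003 0.006 0 0 0;-0.0004 0.0003 0.008 0 0 0;-0.0004 0.0003 0.008 0 0 0")

```text
time: 9.05
position: [0.5979, 0.2022, 0.1826]
tcp_rot: [-3.141, 0.002, 3.141]
contact_force: [0.3, -0.2, -2.7]
finger_gap: 0.645
```

```bash
python3 - <<'E'
from h import *
st()
im,d=grab('scene','s7')
P=pc('scene',d)
a=im[100:220,270:400]; cv2.imwrite('pics/s7c.png',cv2.resize(a,None,fx=6,fy=5,interpolation=cv2.INTER_CUBIC)[:,:,::-1])
z=P[140:215,295:375,2]; f=z[(z>.09)&(z<.125)]; print(np.median(f))
E
```

```text
9.05 p [0.5979 0.2022 0.1826] rpy [-3.1414e+00  2.1000e-03  3.1411e+00] F [ 0.29 -0.2  -2.69] T [0.011 0.041 0.014] gap 0.645
0.11851138887706913
```

View pics/s7c.png

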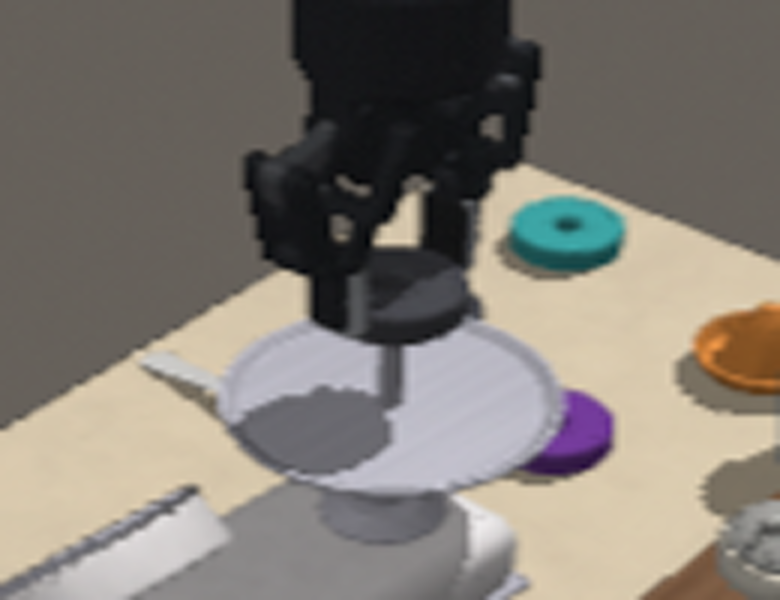

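Emit:
drive_tool(plan="0.0006 -0.0002 0.003 0 0 0;0.0006 -0.0002 0.006 0 0 0;0.0006 -0.0002 0.009 0 0 0;0.0006 -0.0002 0.012 0 0 0;0.0006 -0.0002 0.015 0 0 0;0.0006 -0.0002 0.015 0 0 0")

```text
time: 9.7
position: [0.5971, 0.202, 0.1673]
tcp_rot: [-3.141, 0.002, 3.141]
contact_force: [0.5, 0.5, -1.9]
finger_gap: 0.644
```

```bash
python3 - <<'E'
from h import *
st()
E
```

```text
9.7 p [0.5971 0.202  0.1673] rpy [-3.1413e+00  1.7000e-03  3.1411e+00] F [ 0.45  0.53 -1.92] T [0.042 0.004 0.031] gap 0.6442
```

Emit:
drive_tool(plan="0 0 0.004 0 0 0;0 0 0.008 0 0 0;0 0 0.012 0 0 0;0 0 0.016 0 0 0;0 0 0.02 0 0 0;0 0 0.024 0 0 0;0 0 0.028 0 0 0;0 0 0.032 0 0 0;0 0 0.032 0 0 0")

```text
time: 10.6
position: [0.5972, 0.2019, 0.1352]
tcp_rot: [-3.141, 0.002, 3.141]
contact_force: [-0.3, -0.2, -2.7]
finger_gap: 0.642
```

```bash
python3 - <<'E'
from h import *
st()
E
```

```text
10.6 p [0.5972 0.2019 0.1352] rpy [-3.1412e+00  1.6000e-03  3.1411e+00] F [-0.31 -0.16 -2.69] T [0.046 0.068 0.021] gap 0.6422
```

Emit:
drive_tool(plan="0 0 0.002 0 0 0;0 0 0.004 0 0 0;0 0 0.005 0 0 0;0 0 0.006 0 0 0;0 0 0.006 0 0 0;0 0 0.006 0 0 0")

```text
time: 11.2
position: [0.5975, 0.2021, 0.13]
tcp_rot: [-3.142, 0.003, 3.141]
contact_force: [0.1, -0.6, -2.3]
finger_gap: 0.642
```

Emit:
drive_tool(plan="0 0 0.001 0 0 0;0 0 0.001 0 0 0")

```text
time: 11.4
position: [0.5975, 0.2021, 0.1289]
tcp_rot: [-3.142, 0.003, 3.141]
contact_force: [-0.1, -0.3, -2.2]
finger_gap: 0.644
```

```bash
python3 - <<'E'
from h import *
st()
im,d=grab('top','t8')
a=im[150:230,270:430]; cv2.imwrite('pics/t8c.png',cv2.resize(a,None,fx=5,fy=5,interpolation=cv2.INTER_CUBIC)[:,:,::-1])
E
```

```text
11.4 p [0.5975 0.2021 0.1289] rpy [-3.1415e+00  2.5000e-03  3.1411e+00] F [-0.11 -0.28 -2.21] T [-0.019  0.001  0.025] gap 0.6439
```

View pics/t8c.png

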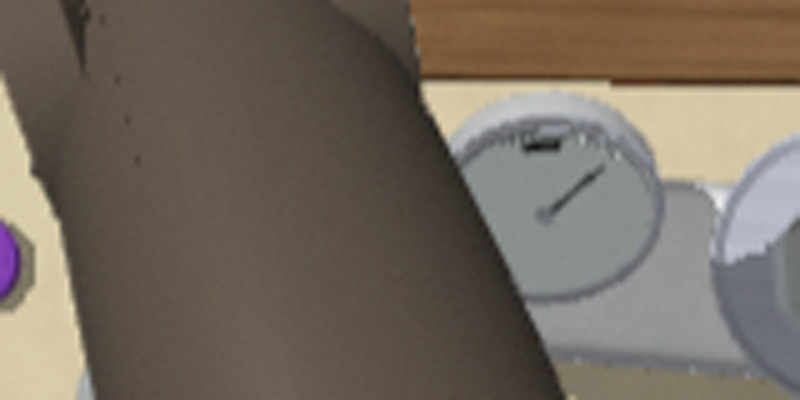

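Emit:
drive_tool(plan="0 0 0.001 0 0 0;0 0 0.002 0 0 0;0 0 0.002 0 0 0")

```text
time: 11.75
position: [0.5976, 0.2021, 0.1271]
tcp_rot: [3.142, 0.003, 3.141]
contact_force: [-0.9, 0.0, 0.1]
finger_gap: 0.642
```

Emit:
drive_tool(plan="0 0 0.001 0 0 0;0 0 0.002 0 0 0;0 0 0.002 0 0 0")

```text
time: 12.05
position: [0.5976, 0.2021, 0.1249]
tcp_rot: [3.142, 0.003, 3.141]
contact_force: [-0.0, 0.5, -0.1]
finger_gap: 0.645
```

Emit:
drive_tool(plan="0 0 0 0 0 0")

```text
time: 12.15
position: [0.5976, 0.2021, 0.125]
tcp_rot: [3.142, 0.003, 3.141]
contact_force: [-0.1, -0.5, 0.7]
finger_gap: 0.637
```

Emit:
drive_tool(plan="0 0 0 0 0 0;0 0 0 0 0 0;0 0 0 0 0 0", gripper=80)

```text
time: 12.45
position: [0.5976, 0.2021, 0.125]
tcp_rot: [3.142, 0.003, 3.141]
contact_force: [-0.1, 0.1, 0.2]
finger_gap: 0.805
```

```bash
python3 - <<'E'
from h import *
st()
im,d=grab('scene','s9');im2,d2=grab('top','t9')
P=pc('scene',d)
a=im[100:220,270:400]; a=cv2.resize(a,(420,400),interpolation=cv2.INTER_CUBIC)
b=cv2.resize(im2[165:210,350:410],(380,400),interpolation=cv2.INTER_CUBIC)
cv2.imwrite('pics/s9c.png',np.hstack([a,b])[:,:,::-1])
z=P[140:215,295:375,2]; f=z[(z>.08)&(z<.125)]; print(np.median(f))
E
```

```text
12.45 p [0.5976 0.2021 0.125 ] rpy [3.1416e+00 2.8000e-03 3.1410e+00] F [-0.13  0.12  0.23] T [-0.029  0.01  -0.006] gap 0.8049
0.1176767439802886
```

View pics/s9c.png

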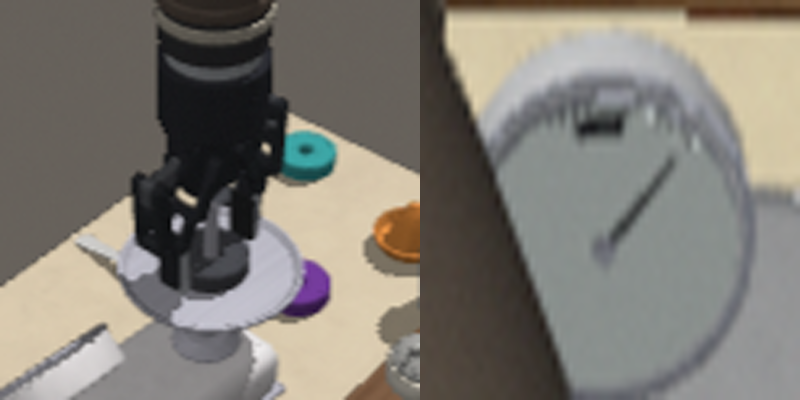

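Emit:
drive_tool(plan="0 0 -0.03 0 0 0;0 0 -0.07 0 0 0;0 0 -0.095 0 0 0;0.04 -0.02 -0.1 0 0 0;0.085 -0.045 -0.095 0 0 0;0.125 -0.075 -0.07 0 0 0;0.155 -0.11 -0.04 0 0 0;0.1708 -0.15 -0.01 0 0 0;0.1708 -0.19 0.03 0 0 0;0.1708 -0.219 0.065 0 0 0;0.1708 -0.219 0.065 0 0 0;0.1708 -0.219 0.065 0 0 0")

```text
time: 13.75
position: [0.4255, -0.0177, 0.0583]
tcp_rot: [3.141, -0.0, 3.138]
contact_force: [-0.6, -0.3, 0.7]
finger_gap: 0.799
```

```bash
python3 - <<'E'
from h import *
st()
delta([.4268,-.0168,.0105],np.pi)
grab('top','t10');im,d=grab('scene','s10')
im2=load('t10')[0]
a=im[120:240,230:370]; a=cv2.resize(a,(420,400),interpolation=cv2.INTER_CUBIC)
b=cv2.resize(im2[165:210,350:410],(380,400),interpolation=cv2.INTER_CUBIC)
cv2.imwrite('pics/s10c.png',np.hstack([a,b])[:,:,::-1])
P=pc('scene',d);Q=P[140:215,295:375];z=Q[...,2]
for lo,hi in((.08,.125),(.125,.145)):
    m=(z>lo)&(z<hi); print(np.median(z[m]),m.sum(),Q[m].mean(0))
E
```

```text
13.75 p [ 0.4255 -0.0177  0.0583] rpy [ 3.1414e+00 -4.0000e-04  3.1383e+00] F [-0.59 -0.27  0.69] T [ 0.043  0.033 -0.022] gap 0.7994
delta tool mm [-1.36  0.94 47.81] rot [ 0.01 -0.02 -0.19]
0.1173816423530506 1356 [0.59977362 0.19800517 0.11770711]
0.13212205138551325 338 [0.60047672 0.19577251 0.13209696]
```

View pics/s10c.png

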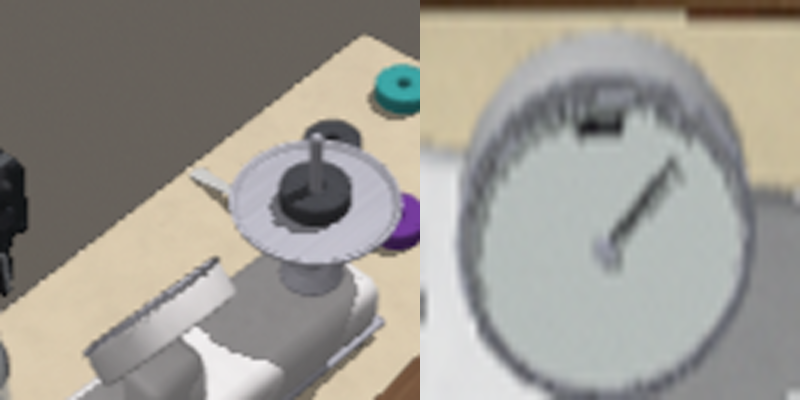

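Emit:
drive_tool(plan="-0.0013 0.0009 0.02 0 0 -0.2;-0.0013 0.0009 0.036 0 0 -0.2;-0.0013 0.0009 0.044 0 0 -0.2;-0.0013 0.0009 0.048 0 0 -0.2;-0.0013 0.0009 0.048 0 0 -0.2")

```text
time: 14.35
position: [0.4287, -0.0154, 0.0121]
tcp_rot: [3.142, 0.003, -3.138]
contact_force: [0.4, -0.0, -1.1]
finger_gap: 0.796
```

Emit:
drive_tool(plan="0 0 0 0 0 0;0 0 0 0 0 0;0 0 0 0 0 0;0 0 0 0 0 0", gripper=40, squeeze=30)

```text
time: 14.75
position: [0.429, -0.016, 0.0129]
tcp_rot: [-3.141, 0.005, -3.138]
contact_force: [-2.3, 0.7, 5.3]
finger_gap: 0.644
```

```bash
python3 - <<'E'
from h import *
st()
delta([.5976,.2021,.2],np.pi)
E
```

```text
14.75 p [ 0.429  -0.016   0.0129] rpy [-3.1414  0.0045 -3.1385] F [-2.32  0.71  5.28] T [-0.025  0.402  0.07 ] gap 0.644
delta tool mm [-170.1   217.5  -186.33] rot [-0.01  0.26  0.18]
```

Emit:
drive_tool(plan="0 0 0 0 0 0;0 0 0 0 0 0;0.0022 -0.001 0.002 0 0.26 0.18;0.0022 -0.001 0.002 0 0.26 0.18;0.0022 -0.001 0.002 0 0.26 0.18", gripper=80)

```text
time: 15.25
position: [0.4258, -0.017, 0.0094]
tcp_rot: [-3.142, -0.002, 3.141]
contact_force: [-0.2, 0.1, 0.2]
finger_gap: 0.797
```

```bash
python3 - <<'E'
from h import *
st()
delta([.4268,-.0168,.0105],np.pi)
E
```

```text
15.25 p [ 0.4258 -0.017   0.0094] rpy [-3.1416e+00 -2.4000e-03  3.1413e+00] F [-0.23  0.06  0.21] T [ 0.028 -0.007  0.017] gap 0.7972
delta tool mm [-0.98  0.19 -1.12] rot [-0.   -0.14 -0.02]
```

Emit:
drive_tool(plan="-0.0008 0.0002 -0.001 0 -0.1 0;-0.0008 0.0002 -0.001 0 -0.1 0;-0.0008 0.0002 -0.001 0 -0.1 0")

```text
time: 15.55
position: [0.4269, -0.0167, 0.0106]
tcp_rot: [-3.142, -0.0, 3.142]
contact_force: [-0.6, -1.3, -0.1]
finger_gap: 0.798
```

Emit:
drive_tool(plan="0 0 0 0 0 0;0 0 0 0 0 0;0 0 0 0 0 0;0 0 0 0 0 0", gripper=40, squeeze=30)

```text
time: 15.95
position: [0.4269, -0.0165, 0.011]
tcp_rot: [3.141, 0.0, -3.141]
contact_force: [-1.4, 1.1, 5.5]
finger_gap: 0.649
```

```bash
python3 - <<'E'
from h import *
st()
delta([.5976,.2021,.215],np.pi)
E
```

```text
15.95 p [ 0.4269 -0.0165  0.011 ] rpy [ 3.1411e+00  1.0000e-04 -3.1415e+00] F [-1.36  1.05  5.46] T [0.259 0.425 0.112] gap 0.649
delta tool mm [-170.77  218.71 -203.86] rot [0.03 0.01 0.01]
```

Emit:
drive_tool(plan="0 0 -0.045 0 0 0;0 0.005 -0.095 0 0 0;0 0.03 -0.14 0 0 0;-0.005 0.07 -0.17 0 0 0;-0.03 0.1 -0.2 0 0 0;-0.065 0.135 -0.204 0 0 0;-0.1 0.165 -0.204 0 0 0;-0.135 0.195 -0.204 0 0 0;-0.16 0.215 -0.204 0 0 0;-0.1708 0.2187 -0.204 0 0 0;-0.1708 0.2187 -0.204 0 0 0;-0.1708 0.2187 -0.204 0 0 0")

```text
time: 17.15
position: [0.5971, 0.2017, 0.2135]
tcp_rot: [-3.141, -0.002, 3.141]
contact_force: [-0.1, -0.3, -2.1]
finger_gap: 0.646
```

Emit:
drive_tool(plan="0 0 0 0 0 0")

```text
time: 17.25
position: [0.5969, 0.2013, 0.2145]
tcp_rot: [-3.141, -0.001, 3.141]
contact_force: [0.5, -0.3, -2.3]
finger_gap: 0.645
```

```bash
python3 - <<'E'
from h import *
st()
delta([.5976,.2021,.19],np.pi)
E
```

```text
17.25 p [0.5969 0.2013 0.2145] rpy [-3.1412e+00 -9.0000e-04  3.1410e+00] F [ 0.46 -0.27 -2.34] T [-0.037 -0.035  0.028] gap 0.6448
delta tool mm [-0.7   0.77 24.47] rot [-0.02 -0.05 -0.03]
```

Emit:
drive_tool(plan="-0.0006 0.0007 0.012 0 0 0;-0.0006 0.0007 0.022 0 0 0;-0.0006 0.0007 0.024 0 0 0;-0.0006 0.0007 0.024 0 0 0;-0.0006 0.0007 0.024 0 0 0")

```text
time: 17.75
position: [0.5982, 0.2025, 0.1906]
tcp_rot: [-3.142, -0.0, 3.141]
contact_force: [0.1, 0.4, -2.4]
finger_gap: 0.641
```

```bash
python3 - <<'E'
from h import *
st()
delta([.5976,.2021,.182],np.pi)
E
```

```text
17.75 p [0.5982 0.2025 0.1906] rpy [-3.1416e+00 -1.0000e-04  3.1414e+00] F [ 0.07  0.39 -2.42] T [ 0.018 -0.001  0.026] gap 0.6413
delta tool mm [ 0.62 -0.45  8.64] rot [-0.   -0.01 -0.01]
```

Emit:
drive_tool(plan="0.0004 -0.0003 0.002 0 0 0;0.0004 -0.0003 0.004 0 0 0;0.0004 -0.0003 0.006 0 0 0;0.0004 -0.0003 0.009 0 0 0;0.0004 -0.0003 0.009 0 0 0")

```text
time: 18.25
position: [0.5976, 0.2023, 0.1809]
tcp_rot: [-3.141, -0.001, 3.141]
contact_force: [-0.6, 0.1, -2.0]
finger_gap: 0.642
```

```bash
python3 - <<'E'
from h import *
st()
im,d=grab('scene','s11')
P=pc('scene',d);z=P[140:215,295:375,2]; f=z[(z>.08)&(z<.125)]; print(np.median(f))
E
```

```text
18.25 p [0.5976 0.2023 0.1809] rpy [-3.1413e+00 -1.0000e-03  3.1415e+00] F [-0.57  0.05 -2.  ] T [-0.076 -0.013 -0.064] gap 0.6422
0.11739362057412739
```

Emit:
drive_tool(plan="0 0 0.004 0 0 0;0 0 0.008 0 0 0;0 0 0.012 0 0 0;0 0 0.016 0 0 0;0 0 0.02 0 0 0;0 0 0.024 0 0 0;0 0 0.028 0 0 0;0 0 0.032 0 0 0;0 0 0.032 0 0 0;0 0 0.032 0 0 0")

```text
time: 19.3
position: [0.5978, 0.2023, 0.1494]
tcp_rot: [-3.141, -0.0, 3.141]
contact_force: [0.6, -0.4, -2.3]
finger_gap: 0.646
```

Emit:
drive_tool(plan="0 0 0.0015 0 0 0;0 0 0.003 0 0 0;0 0 0.0045 0 0 0;0 0 0.0045 0 0 0")

```text
time: 19.7
position: [0.5978, 0.2023, 0.1447]
tcp_rot: [-3.141, -0.001, 3.141]
contact_force: [-0.2, -0.0, -3.1]
finger_gap: 0.644
```

Emit:
drive_tool(plan="0 0 0.001 0 0 0;0 0 0.002 0 0 0;0 0 0.003 0 0 0;0 0 0.003 0 0 0")

```text
time: 20.1
position: [0.5978, 0.2023, 0.1419]
tcp_rot: [-3.142, -0.0, 3.141]
contact_force: [0.6, -0.3, -2.1]
finger_gap: 0.645
```

Emit:
drive_tool(plan="0 0 0.001 0 0 0;0 0 0.002 0 0 0;0 0 0.003 0 0 0;0 0 0.003 0 0 0")

```text
time: 20.5
position: [0.5979, 0.2023, 0.1389]
tcp_rot: [-3.141, -0.0, 3.141]
contact_force: [0.4, 0.2, -2.1]
finger_gap: 0.644
```

Emit:
drive_tool(plan="0 0 0.001 0 0 0;0 0 0.002 0 0 0;0 0 0.003 0 0 0;0 0 0.003 0 0 0")

```text
time: 20.9
position: [0.5979, 0.2023, 0.1359]
tcp_rot: [-3.142, -0.0, 3.141]
contact_force: [-0.4, -0.2, -0.6]
finger_gap: 0.648
```

```bash
python3 - <<'E'
from h import *
st()
im,d=grab('scene','s12')
P=pc('scene',d);z=P[140:215,295:375,2]; f=z[(z>.08)&(z<.125)]; print(np.median(f))
a=im[110:220,270:390]; a=cv2.resize(a,(720,600),interpolation=cv2.INTER_CUBIC)
cv2.imwrite('pics/s12c.png',a[:,:,::-1])
E
```

```text
20.9 p [0.5979 0.2023 0.1359] rpy [-3.1416e+00 -3.0000e-04  3.1414e+00] F [-0.37 -0.16 -0.64] T [-0.003  0.078 -0.009] gap 0.6475
0.10970192508819998
```

View pics/s12c.png

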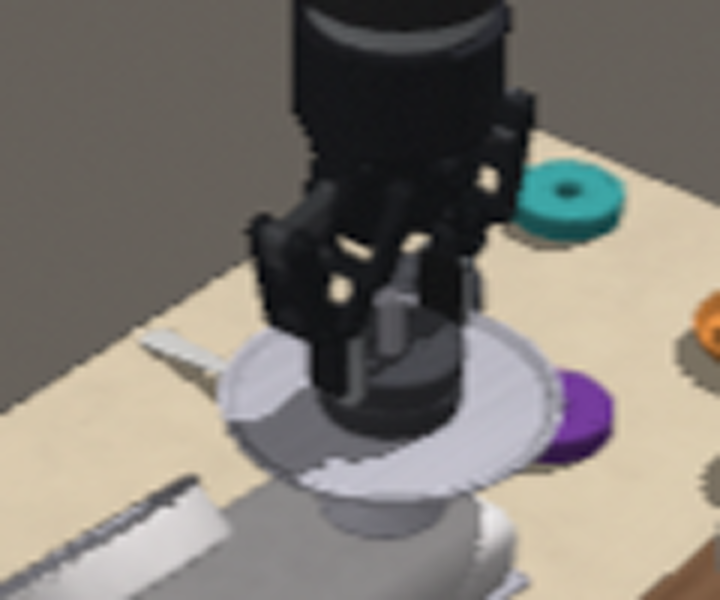

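Emit:
drive_tool(plan="0 0 0.001 0 0 0;0 0 0.002 0 0 0;0 0 0.002 0 0 0;0 0 0.002 0 0 0")

```text
time: 21.35
position: [0.5979, 0.2023, 0.134]
tcp_rot: [-3.142, -0.0, 3.141]
contact_force: [0.1, 0.0, 0.3]
finger_gap: 0.644
```

Emit:
drive_tool(plan="0 0 0 0 0 0;0 0 0 0 0 0;0 0 0 0 0 0;0 0 0 0 0 0", gripper=80)

```text
time: 21.75
position: [0.5979, 0.2024, 0.1341]
tcp_rot: [3.142, 0.0, 3.141]
contact_force: [-0.2, -0.4, 0.5]
finger_gap: 0.796
```

```bash
python3 - <<'E'
from h import *
st()
im,d=grab('scene','s13');im2,d2=grab('top','t13')
P=pc('scene',d)
a=im[100:220,270:400]; a=cv2.resize(a,(420,400),interpolation=cv2.INTER_CUBIC)
b=cv2.resize(im2[165:210,350:410],(380,400),interpolation=cv2.INTER_CUBIC)
cv2.imwrite('pics/s13c.png',np.hstack([a,b])[:,:,::-1])
z=P[140:215,295:375,2]; f=z[(z>.08)&(z<.125)]; print(np.median(f))
E
```

```text
21.75 p [0.5979 0.2024 0.1341] rpy [3.1416e+00 1.0000e-04 3.1415e+00] F [-0.18 -0.39  0.54] T [-0.01  -0.012 -0.05 ] gap 0.7965
0.10512480021078541
```

View pics/s13c.png

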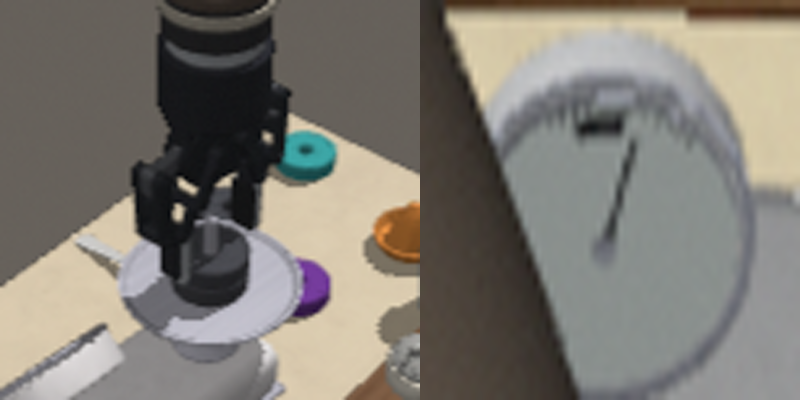

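Emit:
drive_tool(plan="0 0 -0.03 0 0 0;0 0 -0.065 0 0 0;0 0 -0.085 0 0 0;0.025 0.03 -0.085 0 0 0;0.05 0.065 -0.075 0 0 0;0.08 0.1 -0.05 0 0 0;0.1 0.135 -0.02 0 0 0;0.1162 0.1655 0.02 0 0 0;0.1162 0.1655 0.06 0 0 0;0.1162 0.1655 0.075 0 0 0;0.1162 0.1655 0.075 0 0 0;0.1162 0.1655 0.075 0 0 0")

```text
time: 23.05
position: [0.4819, 0.368, 0.0596]
tcp_rot: [3.141, 0.0, 3.141]
contact_force: [0.9, 0.2, -0.2]
finger_gap: 0.798
```

```bash
python3 - <<'E'
from h import *
st()
delta([.4818,.3678,.0105],np.pi)
im,d=grab('scene','s14');im2,d2=grab('top','t14')
a=im[110:215,270:390]; a=cv2.resize(a,(420,400),interpolation=cv2.INTER_CUBIC)
b=cv2.resize(im2[165:210,350:410],(380,400),interpolation=cv2.INTER_CUBIC)
cv2.imwrite('pics/s14c.png',np.hstack([a,b])[:,:,::-1])
P=pc('scene',d);z=P[140:215,295:375,2]; f=z[(z>.08)&(z<.125)]; print(np.median(f))
E
```

```text
23.05 p [0.4819 0.368  0.0596] rpy [3.1415e+00 1.0000e-04 3.1414e+00] F [ 0.85  0.21 -0.18] T [-0.001  0.05  -0.012] gap 0.7978
delta tool mm [ 0.14 -0.17 49.12] rot [ 0.01  0.   -0.01]
0.10535970014279389
```

View pics/s14c.png

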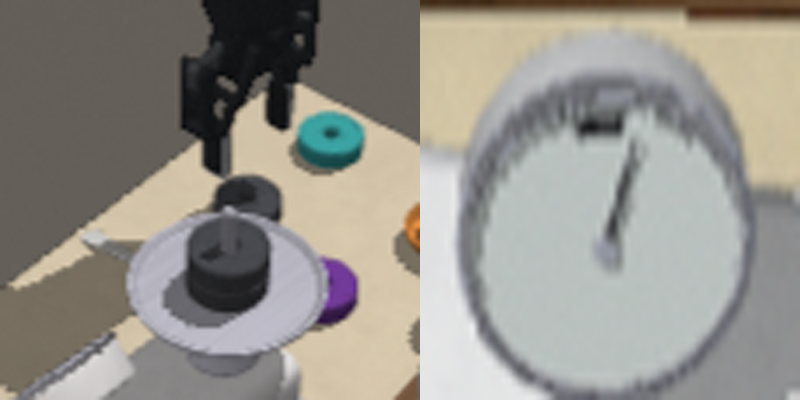

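```bash
cat > dial.py <<'E'
from h import *
import sys
def dial(tag):
    im,d=load(tag);P=pc('top',d)
    sl=np.s_[172:208,358:404]
    Q=P[sl]; m=(im[sl].min(2)>150)&(Q[...,2]>.08)&(Q[...,2]<.2)
    q=Q[m]; 
    for _ in range(4):
        c=q.mean(0); n=np.linalg.svd(q-c,full_matrices=False)[2][2]; 
        r=np.abs((q-c)@n); q=q[r<max(.002,2*r.std())]
    if n[2]<0:n=-n
    return im,c,n
if __name__=='__main__':
    im,c,n=dial(sys.argv[1]); print('c',c.round(4),'n',n.round(3))
    # dial centre plane axis: rectify face to image
    ci=arm.camera_info('top');T=np.array(ci['cam_to_world'])
    up=np.array([0,0,1])-n*n[2];up/=np.linalg.norm(up);left=np.cross(up,n)
    # 'left' as viewed from front
    H=np.zeros((500,500,2),np.float32)
    for i in range(500):
        for j in range(500):
            p=c+up*(250-i)*.00025-left*(j-250)*.00025*1
            H[i,j]=proj('top',p)
    out=cv2.remap(im,H[...,0],H[...,1],cv2.INTER_CUBIC); cv2.imwrite('pics/dial_%s.png'%sys.argv[1],out[:,:,::-1]); print('left',left.round(2),'up',up.round(2))
E
python3 dial.py t14; python3 dial.py t0 2>/dev/null || python3 - <<'E'
E
cp pics/top0.npz pics/t0.npz; python3 dial.py t0
python3 -c "
import cv2,numpy as np
cv2.imwrite('pics/dd.png',cv2.resize(np.hstack([cv2.imread('pics/dial_t0.png'),cv2.imread('pics/dial_t14.png')]),(800,400)))"
```

```text
c [0.5869 0.0318 0.1324] n [-0.762  0.058  0.645]
c [0.5866 0.0309 0.1321] n [-0.759  0.058  0.648]Traceback (most recent call last):
  File "dial.py", line 23, in <module>
    H[i,j]=proj('top',p)
           ~~~~^^^^^^^^^
  File "h.py", line 20, in proj
    c=arm.camera_info(n);T=np.linalg.inv(np.array(c['cam_to_world']))
ValueError: time passes only in moves, steps and waits
Traceback (most recent call last):
  File "dial.py", line 23, in <module>
    H[i,j]=proj('top',p)
           ~~~~^^^^^^^^^
  File "h.py", line 20, in proj
    c=arm.camera_info(n);T=np.linalg.inv(np.array(c['cam_to_world']))
ValueError: time passes only in moves, steps and waits
[ WARN:0@0.019] global loadsave.cpp:275 findDecoder imread_('pics/dial_t0.png'): can't open/read file: check file path/integrity
[ WARN:0@0.020] global loadsave.cpp:275 findDecoder imread_('pics/dial_t14.png'): can't open/read file: check file path/integrity
Traceback (most recent call last):
cv2.error: OpenCV(4.12.0) :-1: error: (-5:Bad argument) in function 'resize'
> Overload resolution failed:
>  - src data type = object is not supported
>  - Expected Ptr<cv::UMat> for argument 'src'
```

```bash
cat > dial2.py <<'E'
from dial import *
ci=arm.camera_info('top');Ti=np.linalg.inv(np.array(ci['cam_to_world']))
outs=[]
for t in sys.argv[1:]:
    im,c,n=dial(t)
    up=np.array([0,0,1])-n*n[2];up/=np.linalg.norm(up);left=np.cross(up,n)
    left*= np.sign(left[1])
    i,j=np.mgrid[:500,:500]
    p=c+up*((250-i)*.00025)[...,None]-left*((j-250)*.00025)[...,None]
    q=p@Ti[:3,:3].T+Ti[:3,3]
    H=np.stack([ci['fx']*q[...,0]/q[...,2]+ci['cx'],ci['fy']*q[...,1]/q[...,2]+ci['cy']],-1).astype(np.float32)
    outs.append(cv2.remap(im,H[...,0],H[...,1],cv2.INTER_CUBIC))
cv2.imwrite('pics/dd_%s.png'%sys.argv[-1],cv2.resize(np.hstack(outs),(400*len(outs),400))[:,:,::-1])
E
python3 dial2.py t0 t14
```

```text
(no output)
```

View pics/dd_t14.png

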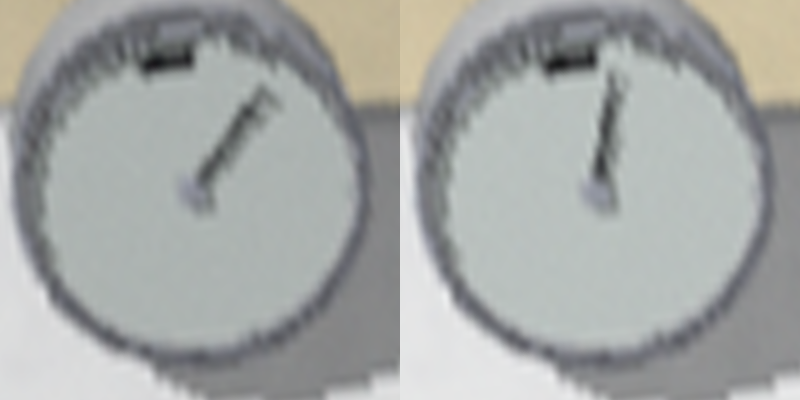

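Two weights leave the pointer about 0.43, right of the top tick, so it's outside the band (the black bar) and a third weight is needed. I'll take the next ring.

Emit:
drive_tool(plan="0.0001 -0.0002 0.02 0 0 0;0.0001 -0.0002 0.036 0 0 0;0.0001 -0.0002 0.045 0 0 0;0.0001 -0.0002 0.049 0 0 0;0.0001 -0.0002 0.049 0 0 0;0.0001 -0.0002 0.049 0 0 0")

```text
time: 23.75
position: [0.4821, 0.368, 0.011]
tcp_rot: [3.141, 0.001, 3.141]
contact_force: [0.1, 0.3, -0.1]
finger_gap: 0.801
```

Emit:
drive_tool(plan="0 0 0 0 0 0;0 0 0 0 0 0;0 0 0 0 0 0;0 0 0 0 0 0", gripper=40, squeeze=30)

```text
time: 24.15
position: [0.4822, 0.3683, 0.0114]
tcp_rot: [3.14, 0.001, 3.141]
contact_force: [-0.8, 0.2, 6.9]
finger_gap: 0.646
```

Emit:
drive_tool(plan="0 0 0 0 0 0;0 0 0 0 0 0;0 0 0 0 0 0", gripper=82)

```text
time: 24.45
position: [0.4815, 0.3675, 0.0099]
tcp_rot: [-3.141, -0.0, 3.141]
contact_force: [-1.0, -0.5, -0.6]
finger_gap: 0.819
```

```bash
python3 - <<'E'
from h import *
st()
delta([.4819,.3678,.0105],np.pi/2)
E
```

```text
24.45 p [0.4815 0.3675 0.0099] rpy [-3.1413e+00 -4.0000e-04  3.1414e+00] F [-0.96 -0.47 -0.56] T [-0.023  0.002 -0.032] gap 0.819
delta tool mm [-0.43  0.27 -0.62] rot [-3.000e-02 -1.000e-02  8.999e+01]
```

Emit:
drive_tool(plan="-0.0004 0.0004 -0.0005 0 0 90;-0.0004 0.0004 -0.0005 0 0 90;-0.0004 0.0004 -0.0005 0 0 90;-0.0004 0.0004 -0.0005 0 0 90;-0.0004 0.0004 -0.0005 0 0 90;-0.0004 0.0004 -0.0005 0 0 90;-0.0004 0.0004 -0.0005 0 0 90;-0.0004 0.0004 -0.0005 0 0 90;-0.0004 0.0004 -0.0005 0 0 90;-0.0004 0.0004 -0.0005 0 0 90;-0.0004 0.0004 -0.0005 0 0 90;-0.0004 0.0004 -0.0005 0 0 90")

```text
time: 25.65
position: [0.4819, 0.368, 0.0103]
tcp_rot: [-3.141, 0.0, 1.571]
contact_force: [-0.8, 0.0, -0.6]
finger_gap: 0.819
```

Emit:
drive_tool(plan="0 0 0 0 0 0;0 0 0 0 0 0;0 0 0 0 0 0;0 0 0 0 0 0", gripper=40, squeeze=30)

```text
time: 26.05
position: [0.4822, 0.368, 0.0108]
tcp_rot: [3.141, 0.0, 1.571]
contact_force: [-0.7, -0.7, 3.6]
finger_gap: 0.649
```

```bash
python3 - <<'E'
from h import *
st()
delta([.5977,.2021,.215],np.pi/2)
E
```

```text
26.05 p [0.4822 0.368  0.0108] rpy [3.1413e+00 1.0000e-04 1.5711e+00] F [-0.66 -0.72  3.61] T [-0.299 -0.069  0.046] gap 0.6493
delta tool mm [-165.92  115.54 -204.14] rot [0.02 0.01 0.02]
```

Emit:
drive_tool(plan="0 0 -0.045 0 0 0;0 0 -0.095 0 0 0;-0.01 0.01 -0.14 0 0 0;-0.035 0.03 -0.175 0 0 0;-0.065 0.05 -0.2 0 0 0;-0.1 0.07 -0.204 0 0 0;-0.135 0.095 -0.204 0 0 0;-0.158 0.11 -0.204 0 0 0;-0.1659 0.1155 -0.204 0 0 0;-0.1659 0.1155 -0.204 0 0 0;-0.1659 0.1155 -0.204 0 0 0;-0.1659 0.1155 -0.204 0 0 0")

```text
time: 27.25
position: [0.5967, 0.2033, 0.2143]
tcp_rot: [-3.141, -0.0, 1.572]
contact_force: [0.0, 0.4, -2.0]
finger_gap: 0.644
```

```bash
python3 - <<'E'
from h import *
st()
delta([.5977,.2021,.18],np.pi/2)
E
```

```text
27.25 p [0.5967 0.2033 0.2143] rpy [-3.1408e+00 -2.0000e-04  1.5723e+00] F [ 0.04  0.36 -2.04] T [ 0.017  0.06  -0.038] gap 0.6442
delta tool mm [-1.25  1.   34.35] rot [-0.05 -0.01  0.09]
```

Emit:
drive_tool(plan="-0.0011 0.0009 0.015 0 0 0.09;-0.0011 0.0009 0.028 0 0 0.09;-0.0011 0.0009 0.034 0 0 0.09;-0.0011 0.0009 0.034 0 0 0.09;-0.0011 0.0009 0.034 0 0 0.09")

```text
time: 27.75
position: [0.5982, 0.2013, 0.1806]
tcp_rot: [-3.141, 0.0, 1.57]
contact_force: [0.4, -0.1, -3.0]
finger_gap: 0.646
```

```bash
python3 - <<'E'
from h import *
st()
delta([.5977,.2021,.168],np.pi/2)
E
```

```text
27.75 p [0.5982 0.2013 0.1806] rpy [-3.1412e+00  1.0000e-04  1.5695e+00] F [ 0.39 -0.13 -2.97] T [-0.014 -0.003  0.002] gap 0.6465
delta tool mm [ 0.77 -0.49 12.62] rot [-0.02  0.   -0.07]
```

Emit:
drive_tool(plan="0.0006 -0.0004 0 0 0 0;0.0006 -0.0004 0.002 0 0 0;0.0006 -0.0004 0.004 0 0 0;0.0006 -0.0004 0.006 0 0 0;0.0006 -0.0004 0.008 0 0 0;0.0006 -0.0004 0.01 0 0 0;0.0006 -0.0004 0.011 0 0 0;0.0006 -0.0004 0.011 0 0 0")

```text
time: 28.55
position: [0.5979, 0.2016, 0.1693]
tcp_rot: [-3.141, 0.0, 1.569]
contact_force: [0.2, 1.2, -2.4]
finger_gap: 0.643
```

```bash
python3 - <<'E'
from h import *
st()
im,d=grab('scene','s15')
P=pc('scene',d);z=P[140:215,295:375,2]; f=z[(z>.08)&(z<.115)]; print(np.median(f))
a=im[110:220,270:390]; a=cv2.resize(a,(720,600),interpolation=cv2.INTER_CUBIC)
cv2.imwrite('pics/s15c.png',a[:,:,::-1])
E
```

```text
28.55 p [0.5979 0.2016 0.1693] rpy [-3.141e+00  2.000e-04  1.569e+00] F [ 0.17  1.22 -2.38] T [ 0.024  0.017 -0.077] gap 0.6429
0.10517383789637325
```

View pics/s15c.png

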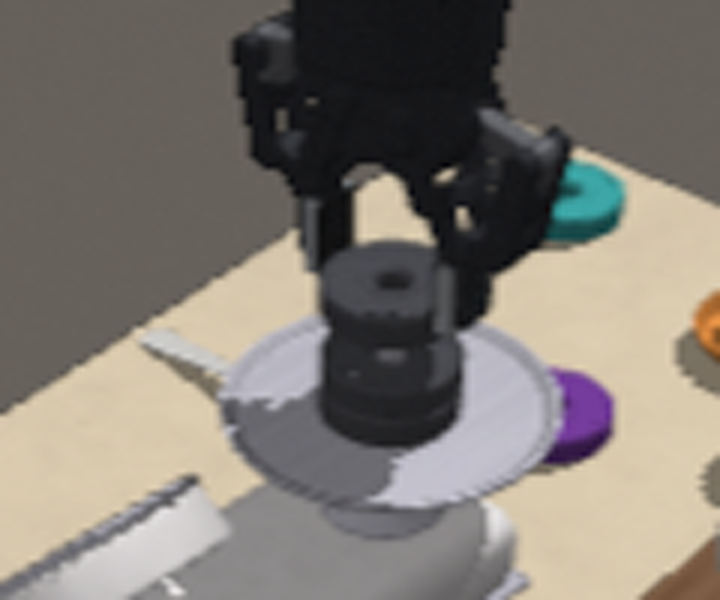

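Emit:
drive_tool(plan="0.0006 0 0.003 0 0 0;0.0006 0 0.006 0 0 0;0.0006 0 0.009 0 0 0;0.0006 0 0.012 0 0 0;0.0006 0 0.015 0 0 0;0.0006 0 0.018 0 0 0;0.0006 0 0.018 0 0 0")

```text
time: 29.3
position: [0.5977, 0.2021, 0.1509]
tcp_rot: [-3.141, 0.0, 1.569]
contact_force: [-0.7, -0.3, -2.5]
finger_gap: 0.647
```

Emit:
drive_tool(plan="0 0 0.0015 0 0 0;0 0 0.003 0 0 0;0 0 0.0045 0 0 0;0 0 0.006 0 0 0;0 0 0.006 0 0 0")

```text
time: 29.8
position: [0.5979, 0.2022, 0.1453]
tcp_rot: [-3.141, 0.0, 1.569]
contact_force: [-0.1, 0.2, -1.8]
finger_gap: 0.644
```

```bash
python3 - <<'E'
from h import *
st()
E
```

```text
29.8 p [0.5979 0.2022 0.1453] rpy [-3.1412e+00  1.0000e-04  1.5691e+00] F [-0.13  0.23 -1.76] T [-0.019 -0.018 -0.022] gap 0.6445
```

Contact is as expected. I'll follow the pan down about 10 mm so the load transfers gently.

Emit:
drive_tool(plan="0 0 0.001 0 0 0;0 0 0.002 0 0 0;0 0 0.003 0 0 0;0 0 0.004 0 0 0;0 0 0.005 0 0 0;0 0 0.006 0 0 0;0 0 0.006 0 0 0")

```text
time: 30.5
position: [0.598, 0.2022, 0.1394]
tcp_rot: [-3.141, 0.0, 1.569]
contact_force: [0.2, 0.3, -0.3]
finger_gap: 0.644
```

Emit:
drive_tool(plan="0 0 0.001 0 0 0;0 0 0.002 0 0 0;0 0 0.003 0 0 0;0 0 0.003 0 0 0")

```text
time: 30.9
position: [0.598, 0.2022, 0.1364]
tcp_rot: [-3.141, 0.0, 1.569]
contact_force: [-0.6, -0.3, -1.2]
finger_gap: 0.642
```

```bash
python3 - <<'E'
from h import *
st()
im,d=grab('scene','s16')
P=pc('scene',d);z=P[140:215,295:375,2]; f=z[(z>.08)&(z<.115)]; print(np.median(f))
E
```

```text
30.9 p [0.598  0.2022 0.1364] rpy [-3.1414  0.      1.5691] F [-0.62 -0.34 -1.21] T [ 0.005  0.106 -0.008] gap 0.6421
0.09443498096067354
```

Emit:
drive_tool(plan="0 0 0.001 0 0 0;0 0 0.001 0 0 0;0 0 0.001 0 0 0")

```text
time: 31.25
position: [0.598, 0.2022, 0.1355]
tcp_rot: [-3.141, 0.0, 1.569]
contact_force: [-0.4, 0.3, -0.2]
finger_gap: 0.64
```

Emit:
drive_tool(plan="0 0 0 0 0 0;0 0 0 0 0 0;0 0 0 0 0 0;0 0 0 0 0 0", gripper=80)

```text
time: 31.65
position: [0.5981, 0.2022, 0.1356]
tcp_rot: [-3.142, -0.0, 1.569]
contact_force: [0.6, -0.0, 0.9]
finger_gap: 0.8
```

Emit:
drive_tool(plan="0 0 -0.02 0 0 0;0 0 -0.05 0 0 0;0 0 -0.085 0 0 0;0 -0.04 -0.1 0 0 0;0 -0.09 -0.11 0 0 0;0 -0.14 -0.11 0 0 0;0 -0.19 -0.11 0 0 0;0 -0.2 -0.11 0 0 0;0 -0.2 -0.11 0 0 0;0 -0.2 -0.11 0 0 0")

```text
time: 32.65
position: [0.399, 0.2029, 0.2459]
tcp_rot: [3.14, -0.0, 1.569]
contact_force: [1.0, -0.7, -0.1]
finger_gap: 0.805
```

```bash
python3 - <<'E'
from h import *
st()
im,d=grab('scene','s17');im2,d2=grab('top','t17')
P=pc('scene',d);z=P[140:215,295:375,2]; f=z[(z>.08)&(z<.115)]; print(np.median(f)); m=(z>.12)&(z<.15);print(np.median(z[m]),z[m].std())
a=im[110:220,250:400]; a=cv2.resize(a,(750,550),interpolation=cv2.INTER_CUBIC)
cv2.imwrite('pics/s17c.png',a[:,:,::-1])
E
python3 dial2.py t14 t17
```

```text
32.65 p [0.399  0.2029 0.2459] rpy [ 3.1402e+00 -5.0000e-04  1.5693e+00] F [ 1.01 -0.71 -0.14] T [-0.018  0.005  0.049] gap 0.8046
0.09355333368396634
0.13945000097836685 0.006424125783793916
```

View pics/s17c.png

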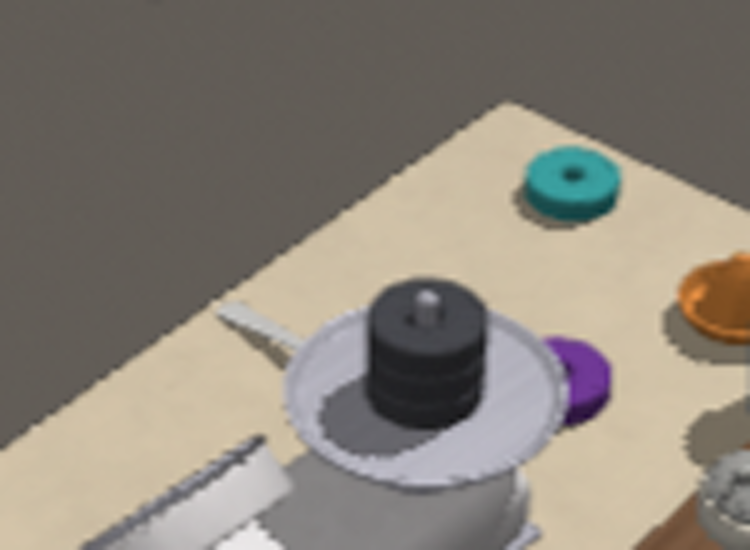

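View pics/dd_t17.png

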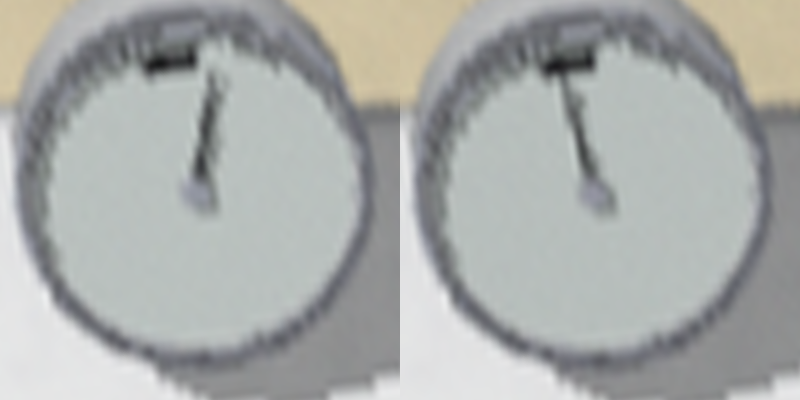

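View pics/t17.png

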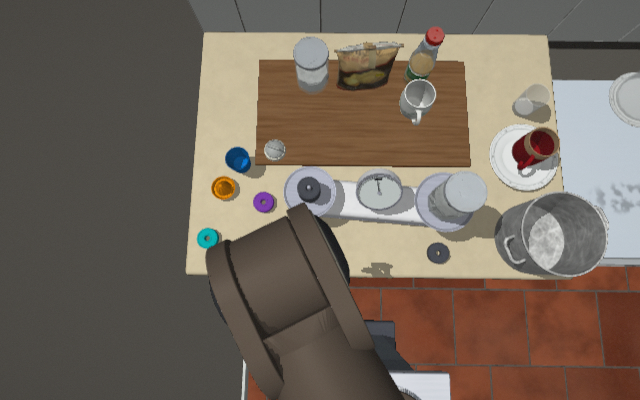

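```bash
python3 -c "
from plant import arm
print(arm.hand_in())"
```

```text
the job is handed in; nothing more can be done
None
```

I stacked three of the dark ring weights one at a time over the tray's spindle and handed the job in at about 32.7 s. I set each ring down until the tray carried it, then let go.

- **Pointer:** after two weights it stood at about 0.43, right of the top tick, so a third was needed. With three it settled at about 0.85, inside the marked band.
- **Stack:** the three rings look flat and fully seated. The camera measured the stack at about 46 mm against the 48 mm expected. Single rings had also read 0.5–1.5 mm low, so I put the difference down to the camera.
- **Forces:** no force reading between moves was over about 7 N, and that came while gripping a ring against the counter. I never pressed hard on the tray.
- **Everything else:** the jar, the fourth ring, the purple and turquoise look-alikes and the other things appear unmoved. In the last top view the arm covered the teaspoon, but the scene camera showed its visible end in place and I did not touch it.

Two things went wrong on the way and were put right. My first wrist angle ran into the last joint's limit, so I turned to another one. The first grip on the second ring was 2 mm off centre, so I let go and gripped it again.

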